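Roll the shaft under the run-out gauge

TASK

Set the steel shaft up for its run-out check: with the fingertips on top of it (not shoved along from behind), roll it along the two rails until it drops into the V-notches, without letting it run on past them. Once it lies still in the notches, push the raised gauge arm down by its black ball, fully to its stop, so that the gauge's plunger bears on the shaft, and leave it there. Pick nothing up, and do not disturb the loose things lying round the bench.

Things in the scene. Friction and masses are not known exactly. Their poses are not given: they have to be found in the camera images.
- runout_bench: Dark run-out bench, fixed; base plate 218 x 216 x 10 mm. Origin on its underside, below the notches; y along the rails, x across (away from the robot at yaw 0), z up. Two upright steel rails, 10 mm thick, at x = -62 and +62 mm, from y = -150 to +50 mm, tops 40 mm above the counter; end stops 22 mm higher, 8 mm thick. Post of the gauge arm, 123 mm high, at x = 115, y = -32 mm.
- notch_mid (a point): Middle of the two V-notches at the height of the rail tops: bench x = 0, y = 0, z = 40 mm. Each rail has one 90-degree V-notch here, 24 mm wide along the rail, 12 mm deep; the shaft seats in the pair with its axis straight above this point.
- shaft: Bare steel shaft, 0.6 to 0.95 kg, 182 mm long, lying across the rails 75 to 120 mm short of the notches; must roll to bench +y. Origin on its axis at mid-length, x along it (y, z turn with it). Middle 40 mm thick, 106 mm long, 4 mm play between the rails; rolls on 32 mm journals; 20 mm ends. Axis 56 mm (top 76 mm) above the counter on the rails, 50.6 (70.6) in the notches.
- shaft_mid (a point): Middle of the shaft on its axis (same point as its origin). Rolled by its top without slip, the shaft goes 0.44 of the fingertip's way. Let go, it coasts a few centimetres from 0.1 m/s and stops. Arriving at 0.1 m/s or less it drops into the notches, rocks briefly and stays; much faster it may run on over them.
- gauge_arm (a joint): Hinge of the gauge arm, rad: 0 = level, down on its stop; grows as raised (starts 1.0 to 1.15). Hinge line along bench y at x = 115, z = 109 mm. The aluminium arm, 14 mm square, reaches from there to bench -x and carries a dial gauge (45 mm across, 18 mm thick) at its +y side. Stiff hinge: it stays where it is left; the ball goes down with about 2 to 6 N.
- gauge_ball (a point): Centre of the black ball, 24 mm in diameter, at the free end of the gauge arm: bench y = -36 mm, 125 mm from the hinge line, at bench x = 115 - 125 cos(joint), z = 109 + 125 sin(joint) mm, so at x = -10, z = 109 mm when the arm is down.
- gauge_tip (a point): Tip of the gauge's thin plunger, below the dial: with the arm down it points straight down at bench x = 20 mm, y = 0. With the arm raised it stays beyond bench x = 25 mm, so the shaft is best rolled by its half nearer the robot (bench x about -30 mm), clear of the gauge.
- gauge_plunger (a joint): How far the plunger is pushed in, m: 0 = fully out, up to 0.009; a light spring (1 to 2 N) pushes it out. With the arm on its stop and the shaft seated in the notches it reads about 0.003.
- pulley: Loose grey alternator pulley lying flat on the counter, 62 mm across, 30 mm high; origin at the centre of its underside. Leave alone.
- bearing: Loose ball bearing lying flat, 52 mm across, 15 mm high; origin at the centre of its underside. Leave alone.
- long_spanner: Loose long spanner, 36 x 233 x 9 mm, lying on the counter between robot and bench; origin at the centre of its underside. Leave alone.
Mind the look-alikes: they are no part of the job. Several things have the shape of the shaft; the one meant has the colours described above.

How it is judged:
On the way, in this order (a step that is already met when the one before it is completed fails the run):
1. the shaft lies still in the V-notches while the gauge arm is still raised (y of shaft in the frame of runout_bench between -0.004 and 0.004 m and z of shaft in the frame of runout_bench below 0.053 m and linear speed of shaft below 0.01 m/s and value of joint gauge_arm above 0.5 rad), for 0.3 s.
2. the gauge arm is down on its stop with the plunger pushed in by the shaft (value of joint gauge_arm below 0.03 rad and value of joint gauge_plunger above 0.0012 m), for 0.2 s.
At the end, for the whole second after the job is handed in: Shaft at rest (under 10 mm/s) in both V-notches: axis within 4 mm of the notches' middle along the rails and lower than 53 mm above the counter; gauge arm within 0.03 rad of its lower stop; gauge plunger pushed in by at least 1.2 mm (all of step 2 and y of shaft in the frame of runout_bench between -0.004 and 0.004 m and z of shaft in the frame of runout_bench below 0.053 m and linear speed of shaft below 0.01 m/s); the robot touches nothing.
It fails at once if the shaft runs on more than 25 mm past the middle of the notches (y of shaft in the frame of runout_bench above 0.025 m).
It fails at once if the shaft is lifted off the rails (its axis more than 12 mm above its rolling height) (z of shaft in the frame of runout_bench above 0.068 m).
It fails at once if the shaft is shoved from behind: the fingers touch it with their tips lower than its axis (contact force between the fingers and shaft above 0.5 N and z of the grasp point in the frame of runout_bench below 0.075 m).
It fails at once if a loose thing lying round the bench is moved more than 20 mm (distance of any of pulley, bearing, long_spanner from where it was at the start of the episode above 0.02 m).
It also fails if it takes over 61 s, if anything falls off the work surface, if the arm or the gripper's body presses on something with over 40 N, if the wrist force passes 120 N, or if a joint passes its speed limit or range.

ROBOT

A 7-joint arm with a two-finger parallel gripper is mounted at the origin on a cart in front of the work surface, level with it; the furniture and walls round the work are solid. World frame = base frame: x ahead of the robot, y to its left, z up, the work surface at z = 0. Lengths are in m, angles in rad, forces in N, time in s.
With the tool pointing down it reaches from about 0.4 to 0.85 m from the base axis. Payload 10.4 kg.
Tool frame: the origin (TCP) lies on the centre line of the jaws, within the pads' length; the fingertips stand 11 mm ahead of it and the grasp point (between the pads) lies 8 mm behind it; z points along the fingers, y is the line along which they close (so a half turn about z gives the same grasp; the last joint's range is limited). The gripper opens to 87 mm and grips with 3 to 60 N. Pads are 19 mm wide; open, the fingers measure 117 mm over their backs; the gripper's body (75 mm by 190 mm) begins 51 mm behind the grasp point.
Start: joints at [-1.368, 0.332, -0.065, 1.46, 0.022, 1.35, -0.088], TCP at [0.14, 0.609, 0.234] pointing down, gripper open.
Joint ranges: [-2.6, 2.6], [-0.5, 2.12], [-1.47, 1.34], [0.16, 2.42], [-1.27, 4.41], [0.06, 2.06], [-2.6, 2.6]. Speed limits (rad/s): [2.22, 2.22, 2.79, 2.79, 3.14, 3.14, 3.14].

INTERFACE

Orientations are given as a unit quaternion [x, y, z, w].
In Python, from bench import r gives the robot as it stands.
- The arm moves only by the shell command python3 -m pendant 'ROWS' [OPENING] [FORCE]. ROWS is JSON, a list of rows, each a list of 4 numbers: the shift along the tool's x, y, z in m, then the turn about the tool's z in rad. A call has 1 to 8 rows; each row shifts and turns the commanded pose from where the row before left it, along the tool's axes as they then stand; what a row does not reach is not made up. A row lasts 1/12 s, in which the tool goes at most 41.7 mm and 7.16 degrees, less where a joint would pass 70% of its speed; a pose out of reach is approached as far as the arm can. A call with a gripper value outside its range is refused whole. OPENING is the opening, from 0 (shut) to 1 (fully open), set as the call begins (- or left out, the last holds). The fingers move at their own pace and stop on an object; FORCE is the grip in N (left out, the last holds). Time passes only in rows, so rows that do not move let the fingers close. It gives the time, the measured TCP pose, the force, the opening and the grip force at its end, in the units of the state.
- r.read_state(): the state, without advancing time (a new reading comes with each control period).
- r.camera(name): name is "scene" or "top"; returns a dict with "img" (420x560x3 uint8, red, green, blue), "camera_matrix" (3x3 intrinsics, pixels), "dist_coeffs" ([k1, k2, p1, p2, k3] as OpenCV has them; the pictures are not rectified), "xyz" and "attitude" of the camera in the world. Camera axes: x right, y down, z forward; pixel columns grow to the right and rows downward; lengths in m; the calibration is good to about 2 mm. A picture is of the moment at which its call begins. There is no depth.
- r.close_job(): hands the job in; it is judged then, once.
Trained networks look in the newest picture that a camera, given by its name, has taken for a name from the list of things; names that differ only in an ending like _2 or _b are one class to them, and where a whole thing is asked for, a point or a joint stands for the part that bears it (a point fixed in the world has none). Each returns a list of dicts, best first, with "score" (0 to 1); they miss things now and then, are a little off and sometimes report something else, mostly with a low value. They report only what shows in the picture. A call takes as long as a camera call. They do not tell look-alikes from the thing itself.
- r.outline_of(thing, camera): "mask" (420x560 bool, what is visible of it) and "bbox" ([centre column, centre row, width, height] in pixels, round what is visible of it).
The state is a dict: "time": time; "joint_positions": joint angles; "joint_vel": joint speeds; "joint_torque": joint torques, N m; "ee_pos": TCP position; "eef_rot": TCP orientation; "ft_force": force on the tool from outside, world axes, zero at the start; "torque": the same for the moment, N m; "width": finger opening in m; "grip_force": force on a finger pad.
Only numpy, scipy, OpenCV 4.12 (cv2) and the standard library are available. Lean on these libraries where they do the work, as an engineer would, in place of code of your own. Each camera call takes 0.05 s, during which the arm holds its last target. There are 200 camera calls.

## Working session

There is one attempt and no reset: what is moved stays moved. The work goes in short steps, Python scripts to look and compute and a shell command to move; the robot and the scene stay as the last step left them, time stands still between calls to the robot, and variables do not carry over. Pictures are saved under pics/ and viewed, at most 10 in all, crops included, and the job is handed in when it is done.

```bash
mkdir -p pics; python3 - <<'E'
from bench import r
import cv2,numpy as np
for n in("scene","top"):
    c=r.camera(n); cv2.imwrite(f"pics/{n}0.png",cv2.cvtColor(c["img"],cv2.COLOR_RGB2BGR))
    print(n,c["camera_matrix"],c["dist_coeffs"],c["xyz"],c["attitude"])
    for t in("runout_bench","shaft","gauge_ball","pulley","bearing","long_spanner"):
        print(t,[(round(d["score"],2),np.round(d["bbox"])) for d in r.outline_of(t,n)[:4]])
s=r.read_state();print(s["time"],s["ee_pos"],s["eef_rot"],s["width"])
E
```

```text
scene [[451.54143455   0.         280.41373274]
 [  0.         451.54143455 200.73006641]
 [  0.           0.           1.        ]] [0.02264411 0.         0.         0.         0.        ] [ 0.003074   -0.76767374  0.57804592] [ 0.81425452 -0.1959233   0.12990387 -0.53078114]
runout_bench [(0.82, array([314., 203.,  92., 101.]))]
shaft [(0.9, array([308., 226.,  63.,  23.])), (0.88, array([182., 193.,  59.,  12.]))]
gauge_ball [(0.65, array([315., 172.,  33.,  37.]))]
pulley []
bearing []
long_spanner [(0.53, array([205., 234.,  46.,  32.]))]
top [[410.14175772   0.         278.49447423]
 [  0.         410.14175772 202.76045426]
 [  0.           0.           1.        ]] [-0.08057482  0.          0.          0.          0.        ] [0.30702069 0.20197402 1.12102516] [ 0.70559169 -0.70193184  0.06339852 -0.07357088]
runout_bench [(0.89, array([302., 187.,  82.,  83.]))]
shaft [(0.92, array([322., 196.,  18.,  68.])), (0.82, array([151., 274.,  29.,  68.])), (0.26, array([289., 159.,  24.,  24.]))]
gauge_ball [(0.54, array([289., 156.,  25.,  28.]))]
pulley [(0.93, array([377., 210.,  26.,  24.]))]
bearing [(0.54, array([401., 158.,  21.,  19.]))]
long_spanner [(0.91, array([250., 280.,  82.,  19.]))]
0.7 [0.13993431 0.60915825 0.23359809] [ 1.12677870e-01  9.93631569e-01  5.55426530e-05 -1.22615374e-05] 0.08715854329504724
```

```bash
python3 - <<'E'
import cv2
a=cv2.imread("pics/top0.png")[120:310,210:430]; b=cv2.imread("pics/scene0.png")[130:270,140:400]
cv2.imwrite("pics/topc.png",cv2.resize(a,(690,596),interpolation=2)); cv2.imwrite("pics/scenec.png",cv2.resize(b,(780,420),interpolation=2))
E
```

```text
(no output)
```

View pics/topc.png

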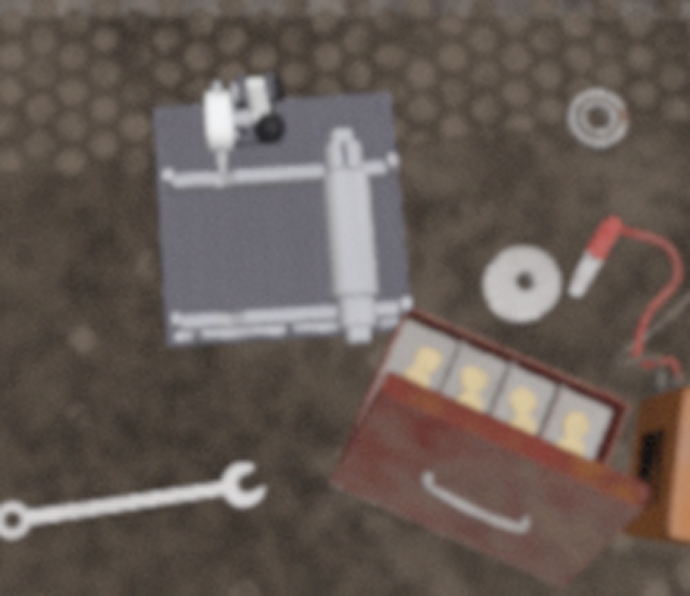

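View pics/scenec.png

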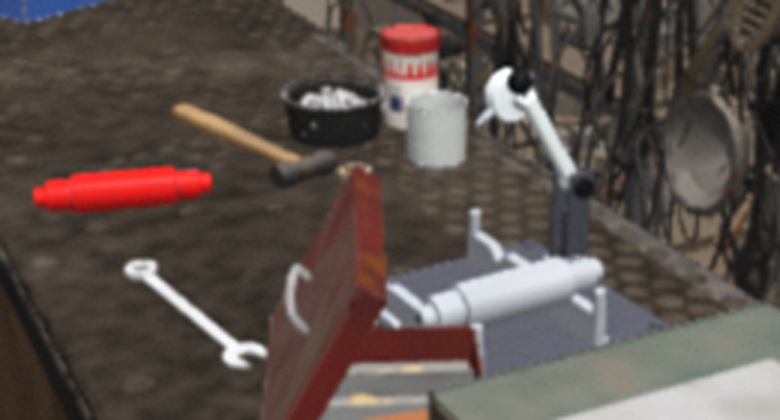

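View pics/top0.png

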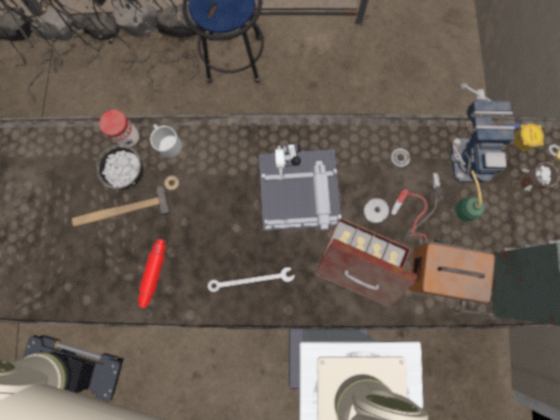

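The shaft meant is the grey steel one on the bench, at top (322,196) and scene (308,226). The red one at top (151,274) and scene (182,193) is only a look-alike; the enlarged crops confirm this. The gauge arm is raised, with its ball at about top (295,160). An open toolbox stands at the near right, at top (365,260).

```bash
cat > h.py <<'E'
from bench import r
import cv2,numpy as np
from scipy.spatial.transform import Rotation as R
from scipy.optimize import least_squares
def proj(c,P):
    Rm=R.from_quat(c["attitude"]).as_matrix().T
    return cv2.projectPoints(np.array(P,float).reshape(-1,3),cv2.Rodrigues(Rm)[0],-Rm@np.array(c["xyz"]),c["camera_matrix"],c["dist_coeffs"])[0].reshape(-1,2)
def ray(c,p):
    u=cv2.undistortPoints(np.array([[p]],float),c["camera_matrix"],c["dist_coeffs"])[0,0]
    return np.array(c["xyz"]),R.from_quat(c["attitude"]).apply([u[0],u[1],1])
def onz(c,p,z):
    o,d=ray(c,p);return o+d*(z-o[2])/d[2]
def tri(c1,p1,c2,p2):
    o1,d1=ray(c1,p1);o2,d2=ray(c2,p2)
    s=np.linalg.lstsq(np.c_[d1,-d2],o2-o1,rcond=None)[0];a=o1+s[0]*d1;b=o2+s[1]*d2
    return (a+b)/2,np.linalg.norm(a-b)
def w2b(v,P): # v=(x,y,yaw)
    return R.from_euler('z',-v[2]).apply(np.array(P)-[v[0],v[1],0])
def b2w(v,P): return R.from_euler('z',v[2]).apply(np.array(P,float))+[v[0],v[1],0]
E
python3 - <<'E'
from h import *
T=r.camera("top");S=r.camera("scene")
tc=lambda x,y:(210+x/3.136,120+y/3.136); sc=lambda x,y:(140+x/3,130+y/3)
obs=np.array([tc(168,176),tc(393,160),tc(178,318),tc(406,303)]); B=[[62,54,62],[62,-154,62],[-62,54,62],[-62,-154,62]]
so=np.array([sc(476,335),sc(602,295),sc(475,212)]);SB=[[-62,-154,62],[62,-154,62],[62,54,62]]
SBp=np.array(SB)/1e3;SBp[:,2]=.062
f=lambda v:np.r_[(proj(T,b2w(v,np.array(B)/1e3))-obs).ravel()]
q=least_squares(f,[.37,.15,0]);v=q.x;print(v,q.fun.round(1)); np.save("v.npy",v)
print("scene check",(proj(S,b2w(v,SBp))-so).round(1))
print("plate corners",[w2b(v,onz(T,tc(*p),.01)).round(3) for p in((155,107),(388,95),(165,345))])
print("shaft ends",[w2b(v,onz(T,tc(*p),.056)).round(3) for p in((344,130),(358,342))], "world",onz(T,tc(351,236),.056))
print("ball",tri(T,tc(269,128),S,sc(521,81)),w2b(v,tri(T,tc(269,128),S,sc(521,81))[0]))
for j in(1,1.08,1.15):
  P=b2w(v,[.115-.125*np.cos(j),-.036,.109+.125*np.sin(j)]);print(j,proj(T,P),proj(S,P),tc(269,128),sc(521,81))
for p in((390,375),(335,485)): print("lid",tri(T,tc(*p),S,sc(358,172)),onz(T,tc(*p),.1))
m=r.outline_of("shaft","top")[0]["mask"];ys,xs=np.nonzero(m);print("mask c",xs.mean(),ys.mean(),w2b(v,onz(T,(xs.mean(),ys.mean()),.065)))
E
```

```text
[0.52986663 0.20771575 0.07448681] [-3.  -0.1  2.9 -0.4 -3.3  0.5  3.4 -0.3]
scene check [[ 2.2 -2.2]
 [ 1.3 -1.1]
 [-2.  -1.9]]
plate corners [array([0.14 , 0.056, 0.01 ]), array([ 0.136, -0.155,  0.01 ]), array([-0.076,  0.06 ,  0.01 ])]
shaft ends [array([ 0.093, -0.107,  0.056]), array([-0.091, -0.103,  0.056])] world [0.5369986  0.10288418 0.056     ]
ball (array([0.5844191 , 0.17619688, 0.2142524 ]), np.float64(0.0016224295043521931)) [ 0.05205563 -0.03549116  0.2142524 ]
1 [[296.3034835  162.40314437]] [[312.00500968 157.45274136]] (295.77806122448976, 160.81632653061223) (313.66666666666663, 157.0)
1.08 [[296.07706253 158.15892625]] [[314.82574115 155.02396923]] (295.77806122448976, 160.81632653061223) (313.66666666666663, 157.0)
1.15 [[295.86002734 154.37054918]] [[317.37619352 153.10218054]] (295.77806122448976, 160.81632653061223) (313.66666666666663, 157.0)
lid (array([0.39894943, 0.09135047, 0.19611922]), np.float64(0.011701837840619555)) [0.41456494 0.07744193 0.1       ]
lid (array([0.36107632, 0.11397779, 0.19094797]), np.float64(0.07621761486486894)) [0.32792596 0.12202212 0.1       ]
mask c 151.48802736602053 272.8825541619156 [-0.17511411  0.3501397   0.065     ]
```

```bash
cat >> h.py <<'E'
v=np.load("v.npy")
def delta(x,y,tipz):   # tool-axis shifts to bring the fingertips to bench x,y, height tipz
    s=r.read_state();q=R.from_quat(s["eef_rot"]);p=np.array(s["ee_pos"])
    t=b2w(v,[x,y,tipz+.011]); yv=q.apply([0,1,0]); yaw=np.arctan2(-yv[0],yv[1])
    b=w2b(v,p);print("t",round(s["time"],2),"tip bench",(b-[0,0,.011]).round(4),"tool shift",q.inv().apply(t-p).round(4),"turn",round(-(v[2]-yaw),3),"F",np.round(s["ft_force"],1),"w",round(s["width"],4))
ang=np.linspace(0,2*np.pi,24)
def hull(c,y,z):
    P=[[x,y+rr*np.cos(a),z+rr*np.sin(a)] for x,rr in((-.091,.01),(-.053,.016),(-.053,.02),(.053,.02),(.053,.016),(.091,.01)) for a in ang]
    m=np.zeros((420*4,560*4),np.uint8)
    cv2.fillConvexPoly(m,cv2.convexHull((proj(c,b2w(v,P))*4).astype(np.int32)),1)
    return cv2.resize(m,(560,420),interpolation=cv2.INTER_AREA if False else 0)>0
def shaft_y(cam="scene",z=.056):
    c=r.camera(cam);ref=proj(c,b2w(v,[0,-.05,.056]))[0];best=None
    for d in r.outline_of("shaft",cam):
        if np.hypot(*(np.array(d["bbox"][:2])-ref))<45 and d["score"]>.3: best=d;break
    if best is None: print(cam,"no shaft");return c
    m=best["mask"];cols=np.nonzero(m.any(0))[0] if cam=="scene" else np.arange(560)
    res=[]
    for y in np.arange(-.13,.026,.002):
        h=hull(c,y,z); h[:,:cols.min()]=0;h[:,cols.max()+4:]=0
        res.append(((h&m).sum()/(h|m).sum(),y))
    i=max(res);print(cam,"shaft y",round(i[1],3),"iou",round(i[0],2),"score",round(best["score"],2));return c
E
python3 - <<'E'
from h import *
shaft_y("scene");shaft_y("top");delta(-.038,-.117,.2)
E
python3 -m pendant '[[0,0,0,-0.1],[0,0,0,-0.1],[0,0,0,-0.1],[0,0,0,0]]' 0
python3 -c "
from h import *
delta(-.038,-.117,.2)"
```

```text
scene shaft y -0.106 iou 0.89 score 0.8
top shaft y -0.104 iou 0.93 score 0.59
t 1.05 tip bench [-0.359   0.4294  0.2226] tool shift [-0.4682 -0.4269  0.0225] turn -0.3 F [ 0.7 -0.1 -0.1] w 0.0869
time: 1.38
ee_pos: [0.14, 0.6092, 0.2336]
eef_rot: [-0.039, 0.999, 0.0, -0.0]
ft_force: [-0.5, -0.1, -0.1]
width: 0.0678
grip_force: 0.0
t 1.38 tip bench [-0.359   0.4293  0.2226] tool shift [-0.3186 -0.5477  0.0225] turn 0.004 F [-0.5 -0.1 -0.1] w 0.0678
```

```bash
python3 -m pendant '[[-0.02,-0.034,0,0],[-0.02,-0.034,0,0],[-0.02,-0.034,0,0],[-0.02,-0.034,0,0],[-0.02,-0.034,0,0],[-0.02,-0.034,0,0],[-0.02,-0.034,0,0],[-0.02,-0.034,0,0]]' 0 >/dev/null
python3 -m pendant '[[-0.02,-0.034,0,0],[-0.02,-0.034,0,0],[-0.02,-0.034,0,0],[-0.02,-0.034,0,0],[-0.02,-0.034,0,0],[-0.02,-0.034,0,0],[-0.02,-0.034,0,0],[0,0,0,0]]' 
python3 -c "
from h import *
delta(-.038,-.117,.085)"
```

```text
time: 2.72
ee_pos: [0.4803, 0.1154, 0.234]
eef_rot: [-0.031, 1.0, -0.001, 0.001]
ft_force: [-0.0, -0.8, 0.0]
width: 0.0006
grip_force: 0.0
t 2.72 tip bench [-0.0563 -0.0884  0.223 ] tool shift [-0.0184 -0.0281  0.1381] turn -0.013 F [-0.  -0.8  0. ] w 0.0006
```

```bash
python3 -m pendant '[[-0.018,-0.028,0.01,-0.013],[0,0,0.03,0],[0,0,0.03,0],[0,0,0.03,0],[0,0,0.025,0],[0,0,0.01,0],[0,0,0,0],[0,0,0,0]]' 
python3 - <<'E'
from h import *
delta(-.038,-.117,.076)
c=shaft_y("scene");cv2.imwrite("pics/s1.png",cv2.resize(cv2.cvtColor(c["img"],cv2.COLOR_RGB2BGR)[130:280,200:420],(792,540),interpolation=2))
E
```

```text
time: 3.38
ee_pos: [0.4973, 0.0963, 0.0993]
eef_rot: [-0.043, 0.999, 0.0, 0.0]
ft_force: [-0.1, 0.2, 0.4]
width: 0.0003
grip_force: 0.0
t 3.38 tip bench [-0.0408 -0.1087  0.0883] tool shift [-0.0027 -0.0083  0.0123] turn 0.011 F [-0.1  0.2  0.4] w 0.0003
scene shaft y -0.102 iou 0.89 score 0.79
```

View pics/s1.png

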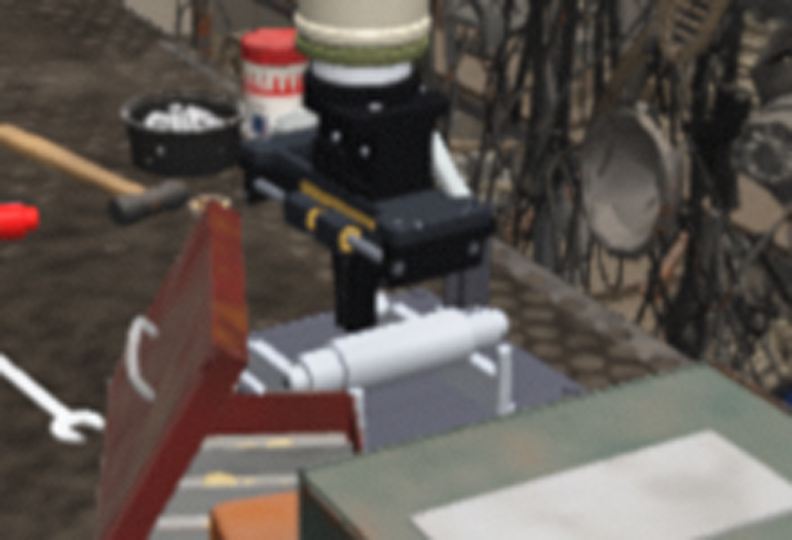

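The closed fingertips (crop 355,325) hang about 12 mm above the shaft, clear of the lid and the gauge. I'll press down lightly now.

```bash
python3 -m pendant '[[0,-0.007,0.002,0],[0,0,0.006,0],[0,0,0.004,0],[0,0,0.002,0],[0,0,0,0]]' 
python3 -c "
from h import *
delta(-.038,-.113,.076)"
```

```text
time: 3.9
ee_pos: [0.4981, 0.0888, 0.0856]
eef_rot: [-0.043, 0.999, 0.0, 0.0]
ft_force: [-5.2, -3.2, 17.4]
width: 0.0003
grip_force: 8.7
t 3.9 tip bench [-0.0405 -0.1162  0.0746] tool shift [-0.0025  0.0032 -0.0014] turn 0.012 F [-5.2 -3.2 17.4] w 0.0003
```

```bash
python3 -m pendant '[[0,0.004,0,0],[0,0.006,0,0],[0,0.007,0,0],[0,0.007,0,0],[0,0.007,0,0],[0,0.006,0,0],[0,0.004,0,0],[0,0,0,0]]' 
python3 -c "
from h import *
delta(-.038,-.113,.076);shaft_y()"
```

```text
time: 4.57
ee_pos: [0.4952, 0.1322, 0.0859]
eef_rot: [-0.044, 0.999, 0.001, 0.002]
ft_force: [-1.3, 1.5, 11.6]
width: 0.0003
grip_force: 6.1
t 4.57 tip bench [-0.0402 -0.0728  0.0749] tool shift [-0.0016 -0.0403 -0.0012] turn 0.014 F [-1.3  1.5 11.6] w 0.0003
scene shaft y -0.084 iou 0.95 score 0.55
```

```bash
python3 -m pendant '[[0,0,-0.008,0],[0,0,-0.006,0],[0,-0.013,0,0],[0,-0.012,0,0],[0,0,0.007,0],[0,0,0.005,0],[0,0,0.002,0],[0,0,0,0]]' 
python3 -c "
from h import *
delta(-.038,-.098,.0745);shaft_y()"
```

```text
time: 5.33
ee_pos: [0.4961, 0.1048, 0.0846]
eef_rot: [-0.043, 0.999, -0.0, -0.0]
ft_force: [-3.9, -4.4, 13.6]
width: 0.0003
grip_force: 7.0
t 5.33 tip bench [-0.0413 -0.1001  0.0736] tool shift [-0.0033  0.0021 -0.0009] turn 0.012 F [-3.9 -4.4 13.6] w 0.0003
scene shaft y -0.086 iou 0.87 score 0.96
```

```bash
python3 -m pendant '[[-0.002,0.004,0,0],[0,0.006,0,0],[0,0.007,0,0],[0,0.007,0,0],[0,0.007,0,0],[0,0.007,0,0],[0,0.005,0,0],[0,0,0,0]]' >/dev/null
python3 -c "
from h import *
delta(-.038,-.08,.0745);shaft_y()"
python3 -m pendant '[[0,0,-0.008,0],[0,0,-0.006,0],[0,-0.013,0,0],[0,-0.012,0,0],[0,0,0.007,0],[0,0,0.005,0],[0,0,0.002,0],[0,0,0,0]]' >/dev/null
python3 -c "
from h import *
delta(-.038,-.079,.0745);shaft_y()"
```

```text
t 6.1 tip bench [-0.04   -0.0533  0.0749] tool shift [-0.0016 -0.0268  0.0003] turn 0.015 F [-10.1   3.6  25.7] w 0.0004
scene shaft y -0.064 iou 0.92 score 0.93
t 6.87 tip bench [-0.0401 -0.082   0.0726] tool shift [-0.0021  0.003  -0.0019] turn 0.012 F [-1.5 -0.6  2.1] w 0.0003
scene shaft y -0.064 iou 0.87 score 0.73
```

```bash
python3 -m pendant '[[0,0,-0.008,0],[0,0.005,0,0],[0,0,0.006,0],[0,0,0.001,0],[0,0,0,0]]' >/dev/null
python3 -c "
from h import *
delta(-.038,-.079,.0745);shaft_y()"
```

```text
t 7.38 tip bench [-0.0388 -0.0764  0.075 ] tool shift [-0.0007 -0.0026  0.0005] turn 0.013 F [-0.7 -1.7  7.5] w 0.0006
scene no shaft
```

```bash
python3 -m pendant '[[0,0.004,0.001,0],[0,0.006,0,0],[0,0.007,0,0],[0,0.007,0,0],[0,0.007,0,0],[0,0.006,0,0],[0,0.004,0,0],[0,0,0,0]]' >/dev/null
python3 -c "
from h import *
delta(-.038,-.06,.0745);shaft_y()"
python3 -m pendant '[[0,0,-0.008,0],[0,0,-0.006,0],[0,-0.011,0,0],[0,-0.011,0,0],[0,0,0.007,0],[0,0,0.006,0],[0,0,0,0],[0,0,0,0]]' >/dev/null
python3 -c "
from h import *
delta(-.038,-.060,.0745);shaft_y()"
```

```text
t 8.15 tip bench [-0.0385 -0.0334  0.075 ] tool shift [-0.0001 -0.0266  0.0004] turn 0.015 F [ 0.4  3.  12.6] w 0.0006
scene shaft y -0.044 iou 0.91 score 0.91
t 8.92 tip bench [-0.0397 -0.0583  0.0745] tool shift [-0.0017 -0.0017  0.    ] turn 0.012 F [-3.1 -3.2 12.1] w 0.0008
scene shaft y -0.046 iou 0.9 score 0.84
```

```bash
python3 -m pendant '[[0,0.004,0,0],[0,0.006,0,0],[0,0.007,0,0],[0,0.007,0,0],[0,0.007,0,0],[0,0.006,0,0],[0,0.004,0,0],[0,0,0,0]]' >/dev/null
python3 -c "
from h import *
delta(-.038,-.06,.0745);shaft_y()"
python3 -m pendant '[[0,0,-0.008,0],[0,0,-0.006,0],[0,-0.011,0,0],[0,-0.011,0,0],[0,0,0.007,0],[0,0,0.006,0],[0,0,0,0],[0,0,0,0]]' >/dev/null
python3 -c "
from h import *
delta(-.038,-.040,.0745);shaft_y()"
```

```text
t 9.68 tip bench [-0.0394 -0.0145  0.0752] tool shift [-0.0008 -0.0455  0.0006] turn 0.014 F [-1.3  2.6 13.3] w 0.0005
scene shaft y -0.026 iou 0.93 score 0.84
t 10.45 tip bench [-0.0401 -0.039   0.0748] tool shift [-0.0021 -0.001   0.0003] turn 0.012 F [ 0.1 -1.1  2.4] w 0.0005
scene shaft y -0.026 iou 0.89 score 0.8
```

```bash
python3 -m pendant '[[0,0.004,0.002,0],[0,0.006,0,0],[0,0.006,0,0],[0,0.006,0,0],[0,0.006,0,0],[0,0.006,0,0],[0,0.004,0,0],[0,0,0,0]]' >/dev/null
python3 -c "
from h import *
delta(-.038,-.04,.0745);shaft_y();shaft_y(z=.0506)"
```

```text
t 11.22 tip bench [-0.0397  0.0022  0.0745] tool shift [-0.0011 -0.0422 -0.0001] turn 0.015 F [-0.8  3.3 11.6] w 0.0006
scene shaft y -0.01 iou 0.93 score 0.91
scene shaft y 0.0 iou 0.93 score 0.87
```

```bash
python3 -m pendant '[[0,0.004,0,0],[0,0.003,0,0],[0,0,-0.008,0],[0,0,-0.012,0],[0,0,-0.02,0],[0,0,-0.03,0],[0,0,0,0],[0,0,0,0]]' >/dev/null
python3 - <<'E'
from h import *
delta(-.075,-.036,.16);c=shaft_y();shaft_y(z=.0506)
cv2.imwrite("pics/s2.png",cv2.resize(cv2.cvtColor(c["img"],cv2.COLOR_RGB2BGR)[130:280,200:420],(792,540),interpolation=2))
E
```

```text
t 12.08 tip bench [-0.0396  0.0064  0.1458] tool shift [ 0.0359 -0.0419 -0.0144] turn 0.012 F [ 0.2  1.4 -0.1] w 0.0003
scene shaft y -0.01 iou 0.91 score 0.59
scene shaft y 0.004 iou 0.87 score 0.55
```

View pics/s2.png

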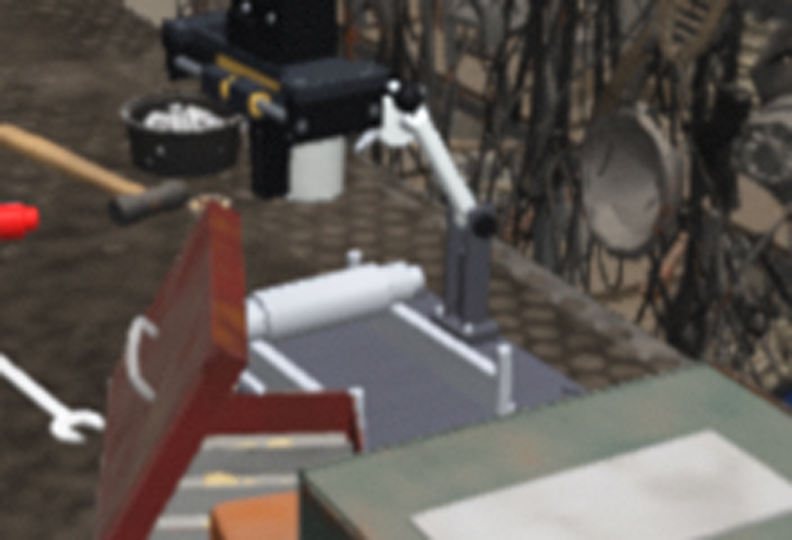

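```bash
python3 -m pendant '[[0,0,-0.035,0],[0,0.01,-0.035,0],[0,0.035,-0.02,0],[0,0.04,-0.01,0],[0,0.04,0,0],[0,0.035,0,0],[0,0.02,0,0],[0,0,0,0]]' >/dev/null
python3 - <<'E'
from h import *
delta(.05,-.038,.25);c=shaft_y("top",z=.0506);shaft_y("scene",z=.0506);shaft_y("scene")
cv2.imwrite("pics/t2.png",cv2.resize(cv2.cvtColor(c["img"],cv2.COLOR_RGB2BGR)[130:250,220:380],(800,600),interpolation=2))
E
```

```text
t 12.95 tip bench [-0.0454  0.1916  0.2415] tool shift [-0.0908 -0.2314 -0.0087] turn 0.02 F [-0.5 -0.2 -0.7] w 0.0007
top shaft y 0.002 iou 0.89 score 0.73
scene shaft y 0.002 iou 0.94 score 0.8
scene shaft y -0.01 iou 0.9 score 0.62
```

View pics/t2.png

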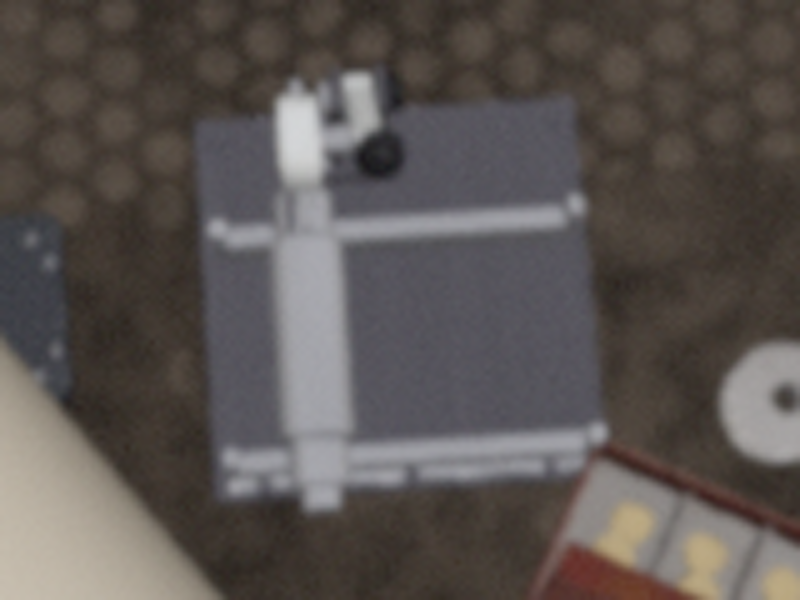

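Both cameras agree with the seated height, with the shaft at y ≈ 0.002 (crop 313,340). The ball shows at crop (378,154). Now I'll go over the ball.

```bash
python3 -m pendant '[[0,0,-0.025,0.02],[-0.015,-0.035,0,0],[-0.016,-0.037,0,0],[-0.016,-0.037,0,0],[-0.016,-0.037,0,0],[-0.016,-0.037,0,0],[-0.015,-0.035,0,0],[0,0,0,0]]' >/dev/null
python3 -c "
from h import *
delta(.050,-.038,.23)"
```

```text
t 13.92 tip bench [ 0.0519 -0.0433  0.2693] tool shift [0.0021 0.0054 0.0392] turn -0.02 F [-0.7 -0.6 -0.1] w 0.0006
```

```bash
python3 -m pendant '[[0.003,0.004,0.015,-0.02],[0,0,0.015,0],[0,0,0.006,0],[0,0,0.004,0],[0,0,0.003,0],[0,0,0,0]]' >/dev/null
python3 - <<'E'
from h import *
delta(.050,-.038,.23);c=r.camera("scene")
cv2.imwrite("pics/s3.png",cv2.resize(cv2.cvtColor(c["img"],cv2.COLOR_RGB2BGR)[100:240,220:400],(770,600),interpolation=2))
E
```

```text
t 14.42 tip bench [ 0.0463 -0.0289  0.2275] tool shift [-0.0036 -0.0091 -0.0025] turn 0.012 F [-5.7 -2.5  8.5] w 0.0005
```

View pics/s3.png

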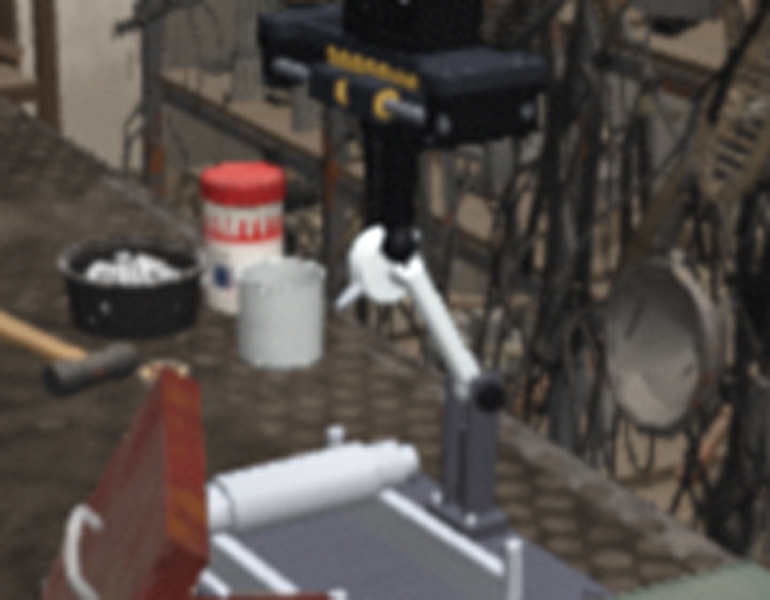

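The fingertips sit on top of the ball (crop 402,245). I'll centre them in y, then follow the arc down.

```bash
python3 -m pendant '[[-0.003,-0.008,-0.004,0],[0,0,0.004,0],[0.0065,0,0.0045,0],[0.0065,0,0.0045,0],[0.006,0,0.0055,0],[0.006,0,0.0055,0],[0.005,0,0.006,0],[0.005,0,0.006,0]]' >/dev/null
python3 -c "
from h import *
delta(.0147,-.038,.1957)"
```

```text
t 15.13 tip bench [ 0.0143 -0.0372  0.1937] tool shift [-0.0004 -0.0009 -0.002 ] turn 0.012 F [-2.1 -0.3  3.5] w 0.0008
```

```bash
python3 -m pendant '[[0.0045,0,0.007,0],[0.0045,0,0.007,0],[0.0035,0,0.0073,0],[0.0035,0,0.0073,0],[0.0025,0,0.008,0],[0.0025,0,0.008,0],[0.0015,0,0.008,0],[0.0015,0,0.008,0]]' >/dev/null
python3 -c "
from h import *
delta(-.010,-.038,.121)"
```

```text
t 15.8 tip bench [-0.0095 -0.0371  0.132 ] tool shift [ 0.0005 -0.0009  0.011 ] turn 0.013 F [-0.8  0.3  0.5] w 0.0001
```

```bash
python3 -m pendant '[[0,0,0.004,0],[0,0,0.004,0],[0,0,0.002,0],[0,0,0.002,0],[0,0,0,0],[0,0,0,0]]' >/dev/null
python3 -c "
from h import *
delta(-.010,-.038,.121)"
```

```text
t 16.3 tip bench [-0.0092 -0.0371  0.1213] tool shift [ 0.0009 -0.0009  0.0003] turn 0.013 F [-1.4 -0.4  3. ] w 0.0005
```

```bash
python3 -m pendant '[[0,0,0.002,0],[0,0,0.001,0],[0,0,0,0],[0,0,0,0]]' >/dev/null
python3 -c "
from h import *
delta(-.010,-.038,.121)"
```

```text
t 16.63 tip bench [-0.0089 -0.037   0.1203] tool shift [ 0.0011 -0.001  -0.0007] turn 0.012 F [-11.4  -3.7  24.9] w 0.0003
```

The force jumped to 25 N for only 1 mm of travel, so the arm is on its stop. I'll retreat and check.

```bash
python3 -m pendant '[[0,0,0,0],[0,0,-0.006,0],[0,0,-0.03,0],[0,0,-0.04,0],[0,0.02,-0.03,0],[0,0.04,0,0],[0,0.04,0,0],[0,0.04,0,0]]' >/dev/null
python3 -m pendant '[[0,0.04,0,0],[0,0.03,0,0],[0,0,0,0],[0,0,0,0]]'
python3 - <<'E'
from h import *
c=shaft_y("scene",z=.0506)
P=b2w(v,[[-.010,-.036,.109]]);print("ball expected crop",((proj(c,P)-[220,100])*[770/180,600/140]).round())
cv2.imwrite("pics/s4.png",cv2.resize(cv2.cvtColor(c["img"],cv2.COLOR_RGB2BGR)[100:240,220:400],(770,600),interpolation=2))
E
```

```text
time: 17.63
ee_pos: [0.5042, 0.3813, 0.2342]
eef_rot: [-0.045, 0.999, -0.0, -0.0]
ft_force: [-0.3, -0.6, 1.7]
width: 0.0005
grip_force: 0.0
scene shaft y 0.0 iou 0.91 score 0.8
ball expected crop [[310. 428.]]
```

View pics/s4.png

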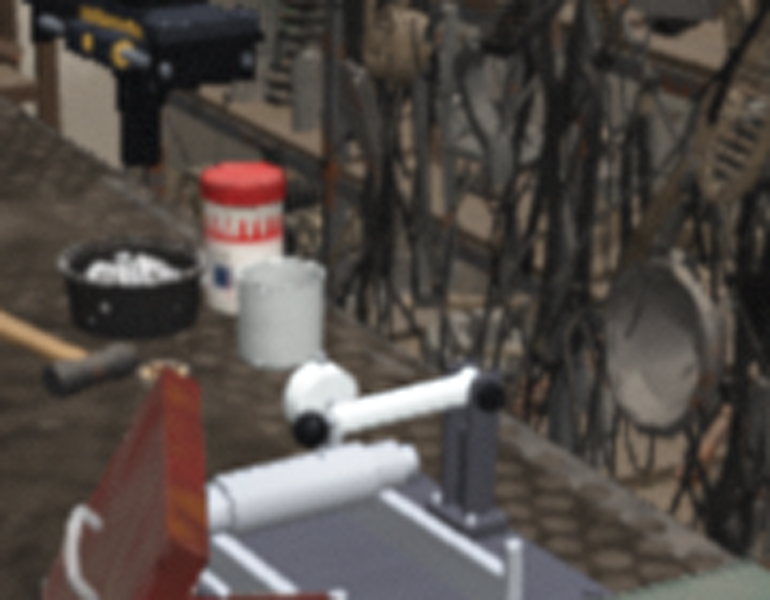

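The ball is at crop (312,429); with the arm down I expected (310,428). The arm is level, the shaft is seated and the robot is clear, so I'm handing in.

```bash
python3 -c "
from bench import r
print(r.close_job())"
```

```text
the job is handed in; nothing more can be done
None
```

The job is handed in, with no verdict returned: the last picture shows the shaft seated in the V-notches, the gauge arm level on its stop and the robot clear. The plunger reading itself could not be seen, and I did not re-check the loose things after the moves.

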